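# Complete the kit tote and gather its clips in one corner

### The arm

A 6-joint arm with a two-finger parallel gripper is mounted at the origin on the work surface; the furniture and walls round the work are solid. World frame = base frame: x ahead of the robot, y to its left, z up, the work surface at z = 0. Lengths are in m, angles in rad, forces in N, time in s.
With the tool pointing down it reaches from about 0.3 to 0.875 m from the base axis. Payload 6.4 kg.
Tool frame: the origin (TCP) lies between the finger pads; the fingertips stand 19 mm ahead of it and the grasp point (between the pads) is the TCP; z points along the fingers, y is the direction in which the jaws open and shut (so a half turn about z gives the same grasp; the last joint's range is limited). The gripper opens to 85 mm and grips with 20 to 120 N. Pads are 22 mm wide; open, the fingers measure 114 mm over their backs; the gripper's body (76 mm by 85 mm) begins 54 mm behind the grasp point. The pads swing forward as they close: fully open they stand 13 mm farther back than shut.
Start: joints at [-0.206, 0.181, 1.607, -0, 1.354, -0.206], TCP at [0.575, 0, 0.25] pointing down, gripper open.
Joint ranges: [-2.99, 2.99], [-0.89, 2.07], [0.3, 2.58], [-1.14, 4.28], [0, 2.63], [-3.12, 3.12]. Speed limits (rad/s): [2.57, 2.57, 3.01, 3.14, 3.14, 3.14].

### API

Orientations are given as a unit quaternion [w, x, y, z].
In Python, from bench import * gives the robot as it stands.
- The arm moves only by the tool apply_moves, never from a script. Its argument "moves" is a list that holds one entry, the list of rows, each a list of 7 numbers: the shift along the tool's x, y, z in cm, then the turn, a rotation vector about the tool's x, y, z in rad, then the opening, from 0 (shut) to 1 (fully open). A call has 1 to 8 rows; each row is the pose to reach, as a shift and turn from the pose commanded when the call began, along the tool's axes at that moment; what a row does not reach only later rows make up. A row lasts 1/10 s, in which the tool goes at most 50 mm and 8.59 degrees, less where a joint would pass 70% of its speed; a pose out of reach is approached as far as the arm can. A call with a gripper value outside its range is refused whole. The fingers move at their own pace and stop on an object; the grip force is fixed at half the most. Time passes only in rows, so rows that repeat a pose let the fingers close. It gives the time, the measured TCP pose, the force and the opening at its end, in the units of the state.
- get_obs(): the state, without advancing time (a new reading comes with each control period).
- camera(name): name is "scene" or "side" or "wrist"; returns the picture (400x640x3 uint8, red, green, blue); there is no depth.
- get_calibration(name): a dict with "vertical_fov" (degrees; the focal length in pixels is half the picture's height over the tangent of half this angle, whatever the lens; pixels are square), "cx", "cy" (the principal point, pixels), "k1" (the pictures are not rectified: a ray, as slopes to the right and down, at radius r is drawn at 1 + k1 r^2 times it, then the intrinsics apply), "R" (3x3) and "t" (3): a world point X has camera coordinates R X + t. Camera axes: x right, y down, z forward; pixel columns grow to the right and rows downward; lengths in m; the calibration is good to about 2 mm. A picture is of the moment at which its call begins: read the wrist's pose just before it. get_calibration takes no time and is no camera call; for the wrist camera it gives the pose at the moment of the call.
- hand_in(): hands the job in, once; it reports no verdict.
The state is a dict: "time_s": time; "q": joint angles; "dq": joint speeds; "joint_efforts": joint torques, N m; "eef_pos": TCP position; "eef_rot": TCP orientation; "wrist_force": force on the tool from outside, world axes, zero at the start; "torque": the same for the moment, N m; "opening": opening from 0.0 (shut) to 1.0 (fully open).
Only numpy, scipy, OpenCV 4.12 (cv2) and the standard library are available. Lean on these libraries where they do the work, as an engineer would, in place of code of your own. Each camera call takes 0.05 s, during which the arm holds its last target. There are 200 camera calls.

### The job

Complete the kit: first mount the copper-wire reel fully down on the upright spindle in the red tote while the tote stands on the bench. Then take the tote by its grey grip tab, lift it about 20 cm off the bench and tilt it so that the corner with the yellow guard is the lowest and all three loose metal clips slide into that corner for counting, with the reel still on its spindle. Finish holding the tote still like this, tilted in the air by the gripper alone, and leave everything else on the bench where it is.

Things in the scene. Friction and masses are not known exactly. Their poses are not given: they have to be found in the camera images.
- tote: loose red open bin 190 x 120 x 52 mm, 0.25 kg with all; origin at the centre of its underside, x along its length (paper label on the -x end, roughly to the robot's left), y across (+y long wall is the far one), z up. Walls 6 mm, inside 174 x 104 mm, smooth black liner as floor at z +5 mm. Attached: spindle, grey grip tab, yellow L-shaped guard on the -x, -y corner (inner corner x -87, y -52 mm)
- tab_grip (a point): grip point, mid free part of the grey tab on the rim of the tote's +y wall: plate 50 mm wide along tote x, 12 mm thick along tote y, free from 57 to 94 mm above the tote's underside; point at tote x +5, y +55, z +74 mm; axes as the tote. Pinch its 12 mm thickness from above, firmly (60 N or more)
- spindle_foot (a point): centre of the seat the reel stands on, at tote x +58, y 0, z +8 mm; axes as the tote. From it rises the steel spindle, 11 mm in diameter, straight for 31 mm, with a tapered tip ending 39 mm above this point
- reel_center (a point): centre (half-way up, on the bore axis, z along it) of a loose wire reel, 0.1 kg give or take 40 percent, standing upright on the bench: black flanges 40 mm in diameter and 5 mm thick, copper winding 37 mm in diameter between, 50 mm high overall, 16 mm bore right through; fully mounted, this point is 25 mm above spindle_foot
- clip_0_center (a point): centre of a loose flat steel clip, 19 x 26 x 6 mm, 12 g, lying on the tote's black floor near the middle. The clips are slippery: they start to slide at about 7 to 10 degrees of tilt; 30 to 45 degrees brings them well down into the corner, where rocking the tilt a little from side to side helps a clip that lags
- clip_1_center (a point): centre of a second such clip
- clip_2_center (a point): centre of the third such clip
- mug: white dotted mug, about 92 mm wide, 93 mm high, bystander; origin at its underside
- tape_roll: green tape roll lying flat, 96 mm in diameter, 24 mm high, bystander; origin at its underside
- swab_jar: clear jar of swabs, 53 mm in diameter, 81 mm high, bystander; origin at its underside
- marker: red felt marker 136 mm long, 18 mm thick, lying, bystander; origin at its underside
- screwdriver: screwdriver with orange handle, 188 mm long, 26 mm thick, lying, bystander; origin at its underside
Things that resemble listed ones, but are neither listed nor needed, are in the scene too. What is shaped like the part that bears reel_center but green is not meant.

How it is judged:
On the way, in this order (a step that is already met when the one before it is completed fails the run):
1. the reel is fully down on the spindle while the tote stands flat on the bench (z of reel_center in the frame of spindle_foot between 0.02 and 0.031 m and x of reel_center in the frame of spindle_foot between -0.007 and 0.007 m and y of reel_center in the frame of spindle_foot between -0.007 and 0.007 m and angle between tote's own z axis and vertical below 0.08 rad and height (world z) of tote below 0.01 m), for 0.2 s.
2. the tote is raised from the bench (height (world z) of tote above 0.05 m), for 0.2 s.
At the end, for the whole second after the job is handed in: The fingers hold the tote still, its underside's centre over 120 mm up, tilted 17 to 57 degrees, at least 6 down towards both its -x and -y; every clip in it within 36 mm of one wall of the marked corner and 72 of the other; reel down on its spindle (6 mm); mug and jar untouched by it (angle between tote's own z axis and vertical between 0.3 and 1 rad and angle between tote's own x axis and vertical below 1.47 rad and angle between tote's own y axis and vertical below 1.47 rad and contact force between the fingers and tote above 2 N and contact force between tote and mug below 0.1 N and contact force between tote and swab_jar below 0.1 N and z of reel_center in the frame of spindle_foot between 0.02 and 0.031 m and x of reel_center in the frame of spindle_foot between -0.009 and 0.009 m and y of reel_center in the frame of spindle_foot between -0.009 and 0.009 m and linear speed of tote below 0.04 m/s and angular speed of tote below 0.4 rad/s and height (world z) of tote above 0.12 m and ((x of clip_0_center in the frame of tote below -0.015 m and y of clip_0_center in the frame of tote below -0.016 m) or (x of clip_0_center in the frame of tote below -0.051 m and y of clip_0_center in the frame of tote below 0.02 m)) and z of clip_0_center in the frame of tote between 0.003 and 0.04 m and ((x of clip_1_center in the frame of tote below -0.015 m and y of clip_1_center in the frame of tote below -0.016 m) or (x of clip_1_center in the frame of tote below -0.051 m and y of clip_1_center in the frame of tote below 0.02 m)) and z of clip_1_center in the frame of tote between 0.003 and 0.04 m and ((x of clip_2_center in the frame of tote below -0.015 m and y of clip_2_center in the frame of tote below -0.016 m) or (x of clip_2_center in the frame of tote below -0.051 m and y of clip_2_center in the frame of tote below 0.02 m)) and z of clip_2_center in the frame of tote between 0.003 and 0.04 m); the arm keeps its last pose, push and grip.
It fails at once if a bystander is pushed more than 40 mm (distance of any of mug, tape_roll, swab_jar, marker, screwdriver from where it was at the start of the episode above 0.04 m).
It also fails if it takes over 58 s, if anything falls off the work surface, if the arm or the gripper's body presses on something with over 40 N, if the wrist force passes 120 N, or if a joint passes its speed limit or range.

## Working session

There is one attempt and no reset: what is moved stays moved. The work goes in short steps, Python scripts to look and compute and a tool call to move; the robot and the scene stay as the last step left them, time stands still between calls to the robot, and variables do not carry over. Pictures are saved under pics/ and viewed, about 8 in all and at most 12, crops included, and the job is handed in when it is done.

Besides the shell and the picture viewer there is one more tool, called after "Call:" in YAML: its name, and indented under it one key for each argument. apply_moves: Moves the arm, as the interface text tells. Its arguments: {"type":"object","properties":{"moves":{"type":"array","items":{"type":"array","items":{"type":"array","items":{"type":"number"}}}}},"required":["moves"]}

```bash
mkdir -p pics; ls; python3 - <<'E'
from bench import *
import cv2,numpy as np
for n in("scene","side"):
    im=camera(n); cv2.imwrite(f"pics/{n}0.png",im[:,:,::-1]); c=get_calibration(n)
    print(n,c)
print(get_obs())
E
```

```text
pics
scene {'vertical_fov': 43.26196944851918, 'cx': 312.6552831643662, 'cy': 198.94277096898998, 'k1': 0.0028866106103963163, 'R': array([[ 0.8392651 , -0.54328404,  0.02182986],
       [-0.32451317, -0.53271382, -0.78160552],
       [ 0.43626287,  0.64889016, -0.62339095]]), 't': array([-0.45016198,  0.16234937,  1.4771992 ])}
side {'vertical_fov': 54.6735138232541, 'cx': 319.34472859410846, 'cy': 194.2544281053961, 'k1': -0.04402162219047867, 'R': array([[-0.95795929, -0.28657202,  0.01380118],
       [-0.13162634,  0.39624269, -0.90866179],
       [ 0.25492843, -0.8722776 , -0.41730479]]), 't': array([0.44550492, 0.16079796, 0.93259149])}
{'time_s': 0.1, 'q': array([-2.06321429e-01,  1.81472242e-01,  1.60790156e+00, -1.31943478e-05,
        1.35379818e+00, -2.06305527e-01]), 'dq': array([-8.79959217e-04, -8.65696300e-04, -9.24295751e-04, -2.98400324e-04,
       -4.27764318e-05, -4.92896955e-04]), 'joint_efforts': array([-2.02498759e-04, -4.45872438e+01, -3.52238703e+01, -4.27332343e-04,
        4.16999465e-03,  3.20961749e-05]), 'eef_pos': array([5.74535690e-01, 9.84156364e-05, 2.49474245e-01]), 'eef_rot': array([-6.57396051e-04,  7.07111175e-01,  7.07101946e-01, -4.37541726e-04]), 'wrist_force': array([ 0.42364689,  0.21651818, -0.07366498]), 'torque': array([ 0.01125367,  0.04306666, -0.03838985]), 'opening': 0.9967017353135127}
```

View pics/scene0.png

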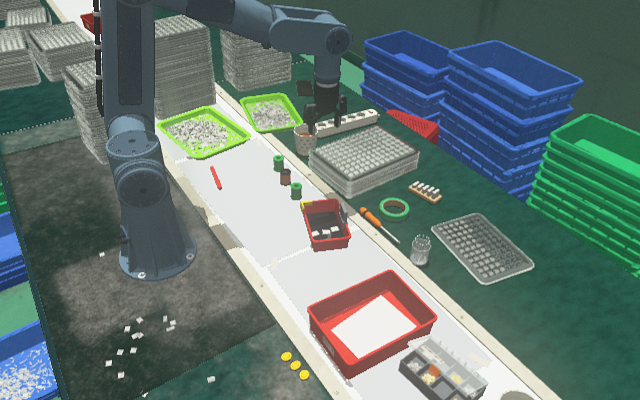

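View pics/side0.png

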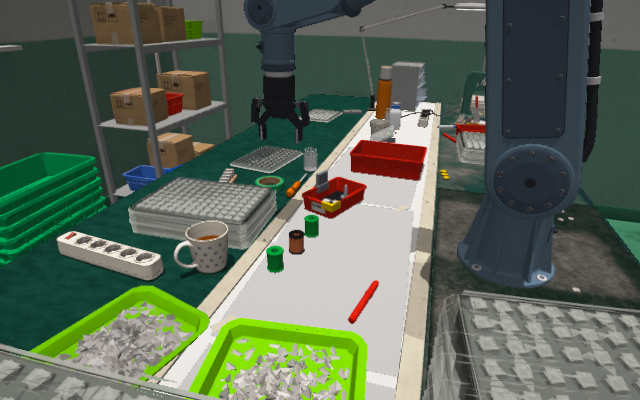

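The scene picture shows the small red tote at (327,223), with a larger red tray at (370,320) that isn't the one. The copper reel is at (286,177), between green look-alikes at (279,163) and (296,190). In the side view the copper reel is at (297,242), the greens at (275,259) and (312,226), and the tote at (335,196). I'll choose the copper reel and the small tote, and check both in a crop.

```bash
cat > h.py <<'E'
from bench import *
import cv2,numpy as np
from scipy.spatial.transform import Rotation as Rn
def K(c):
    f=200/np.tan(np.radians(c["vertical_fov"]/2)); return np.array([[f,0,c["cx"]],[0,f,c["cy"]],[0,0,1]]),np.array([c["k1"],0,0,0,0.])
def ray(c,uv):
    k,d=K(c); p=cv2.undistortPoints(np.array([[uv]],float),k,d)[0,0]
    return -c["R"].T@c["t"], c["R"].T@np.array([p[0],p[1],1])
def plane(c,uv,z):
    o,d=ray(c,uv); return o+d*(z-o[2])/d[2]
def tri(c1,a,c2,b):
    o,d=ray(c1,a);p,e=ray(c2,b); s=np.linalg.lstsq(np.c_[d,-e],p-o,rcond=None)[0]
    x,y=o+d*s[0],p+e*s[1]; return (x+y)/2,np.linalg.norm(x-y)
def proj(c,X):
    k,d=K(c); return cv2.projectPoints(np.atleast_2d(X).astype(float),cv2.Rodrigues(c["R"])[0],c["t"],k,d)[0][:,0]
def pose():
    s=get_obs(); q=s["eef_rot"]; return s["eef_pos"],Rn.from_quat([q[1],q[2],q[3],q[0]]),s
E
python3 - <<'E'
import cv2,numpy as np
a=cv2.imread("pics/scene0.png")[145:265,255:415]; b=cv2.imread("pics/side0.png")[160:280,240:400]
cv2.imwrite("pics/crop1.png",np.vstack([cv2.resize(a,None,fx=5,fy=5,interpolation=2)[:,:800]][:1]))
cv2.imwrite("pics/crop2.png",cv2.resize(b,None,fx=5,fy=5,interpolation=2))
E
```

```text
(no output)
```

View pics/crop1.png

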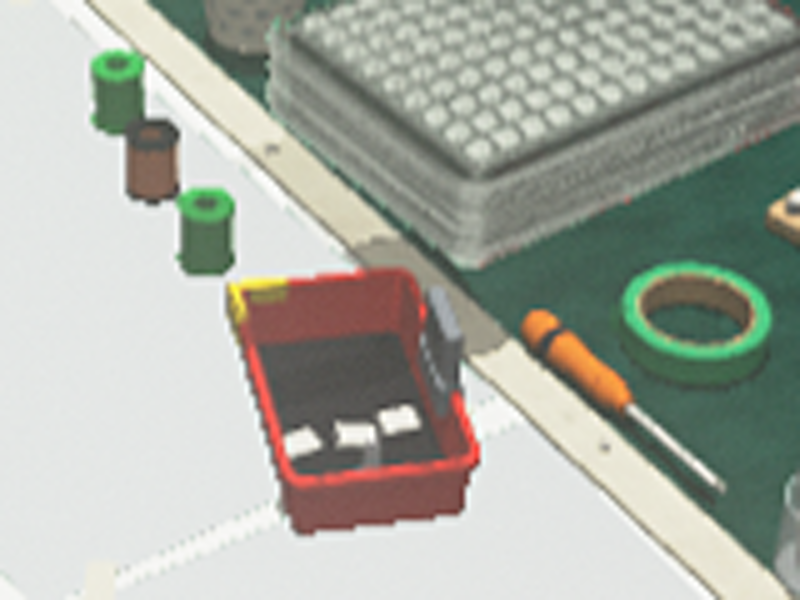

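View pics/crop2.png

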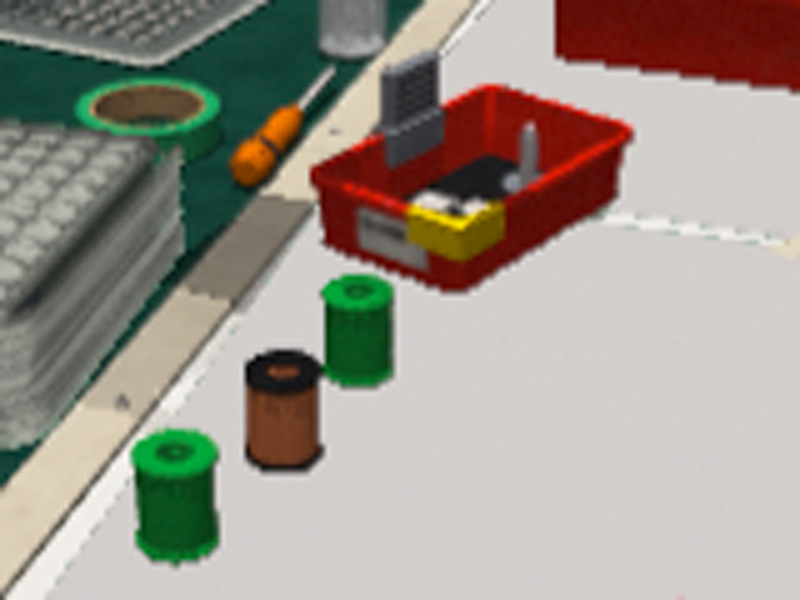

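```bash
python3 - <<'E'
from h import *
S,D=get_calibration("scene"),get_calibration("side")
s=lambda u,v:(255+(u-2)/5,145+(v-2)/5); d=lambda u,v:(240+(u-2)/5,160+(v-2)/5)
np.set_printoptions(precision=4,suppress=True)
for n,a,b in [("cop",(153,132),(284,371)),("G1",(118,66),(175,453)),("G2",(208,202),(358,291)),("tabtopL",(432,290),(385,68)),("tabtopR",(460,345),(437,53)),
 ("c-+",(405,272),(315,175)),("c++",(475,457),(490,88)),("c+-",(288,478),(632,130)),("spin",(372,437),(530,124))]:
    z=dict(c=.052,t=.094,s=.047).get(n[0],.05)
    if n=="cop": z=.05
    print(n,plane(S,s(*a),z),plane(D,d(*b),z),*tri(S,s(*a),D,d(*b)))
print("c--",plane(S,s(232,284),.052))
for n,u in [("mugbase",(305,152)),("jar",(419,263)),("stack near",(258+255-255,0))]: pass
print(plane(S,(305,148),.02),plane(S,(419,262),0),plane(S,(394,209),.024))
print(proj(S,[[.575,0,.2]]))
E
```

```text
cop [0.4942 0.1106 0.05  ] [0.4899 0.1136 0.05  ] [0.4926 0.1105 0.0491] 0.0037583967415492237
G1 [0.514  0.1932 0.05  ] [0.5121 0.1971 0.05  ] [0.5139 0.1944 0.0486] 0.0017170667918037842
G2 [0.4848 0.0228 0.05  ] [0.4808 0.0242 0.05  ] [0.4829 0.0221 0.0498] 0.003446230328948834
tabtopL [ 0.5244 -0.1735  0.094 ] [ 0.5282 -0.1772  0.094 ] [ 0.5258 -0.1733  0.0947] 0.0030557953187674972
tabtopR [ 0.5085 -0.2245  0.094 ] [ 0.5049 -0.212   0.094 ] [ 0.5089 -0.2223  0.0908] 0.003134979986579451
c-+ [ 0.5524 -0.1084  0.052 ] [ 0.5478 -0.102   0.052 ] [ 0.5513 -0.1078  0.0503] 0.003788885716019216
c++ [ 0.4877 -0.2728  0.052 ] [ 0.4833 -0.267   0.052 ] [ 0.4862 -0.2726  0.0508] 0.0038409027629916063
c+- [ 0.3844 -0.2303  0.052 ] [ 0.3819 -0.2279  0.052 ] [ 0.3833 -0.2303  0.0515] 0.002296840924491267
spin [ 0.4491 -0.2223  0.047 ] [ 0.4472 -0.2283  0.047 ] [ 0.4469 -0.2244  0.0491] 0.0014341852359733898
c-- [ 0.4513 -0.0611  0.052 ]
[0.6551 0.2375 0.02  ] [ 0.6313 -0.4262  0.    ] [ 0.7053 -0.221   0.024 ]
[[324.2254 142.1428]]
```

The crop confirms the copper reel with black flanges and the tote with its yellow guard and grey tab. I'll move above the reel and use the wrist camera.

Call:
apply_moves:
  moves:
    - [[4, -3, 3, 0, 0, 0, 1], [8, -6, 6, 0, 0, 0, 1], [11.1, -8.2, 9, 0, 0, 0, 1], [11.1, -8.2, 9, 0, 0, 0, 1], [11.1, -8.2, 9, 0, 0, 0, 1], [11.1, -8.2, 9, 0, 0, 0, 1]]

```text
time_s: 0.7
eef_pos: [0.4944, 0.1105, 0.1613]
eef_rot: [0.001, 0.707, 0.707, 0.001]
wrist_force: [0.5, 0.4, 0.1]
opening: 1.002
```

```bash
python3 - <<'E'
from h import *
np.set_printoptions(precision=4,suppress=True)
p,r,s=pose(); c=get_calibration("wrist"); im=camera("wrist"); cv2.imwrite("pics/w1.png",im[:,:,::-1])
print(p,r.as_matrix(),c)
print(proj(c,[[.4925,.1115,.05],[.4925,.1115,.0],p]))
E
```

```text
[0.4944 0.1105 0.1613] [[-0.0004  1.      0.002 ]
 [ 1.      0.0004 -0.0005]
 [-0.0005  0.002  -1.    ]] {'vertical_fov': 58.056926088538994, 'cx': 325.205032639555, 'cy': 195.6325283136611, 'k1': 0.020272684564588098, 'R': array([[ 1.    ,  0.0003,  0.004 ],
       [-0.001 , -0.9471,  0.3209],
       [ 0.0039, -0.3209, -0.9471]]), 't': array([-0.4946,  0.0917,  0.33  ])}
[[322.4914 198.0758]
 [322.6806 178.159 ]
 [326.3181 291.8197]]
```

View pics/w1.png

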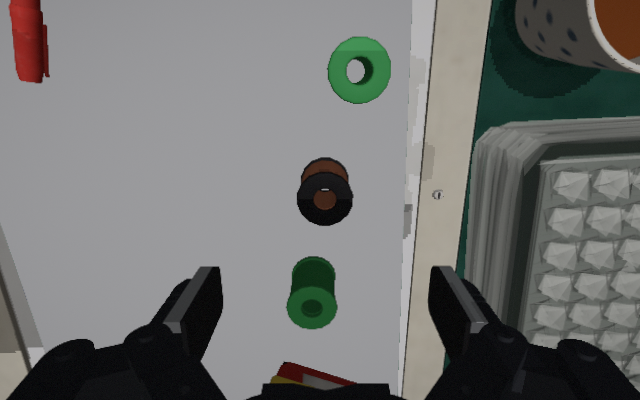

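The wrist view shows the copper reel's bore at (325,199), within 3 px of where I predicted it. I'll descend and grip.

Call:
apply_moves:
  moves:
    - [[0.05, -0.05, 4, 0, 0, 0, 1], [0.05, -0.05, 8, 0, 0, 0, 1], [0.05, -0.05, 11, 0, 0, 0, 1], [0.05, -0.05, 12, 0, 0, 0, 1], [0.05, -0.05, 12, 0, 0, 0, 0.4], [0.05, -0.05, 12, 0, 0, 0, 0.2], [0.05, -0.05, 12, 0, 0, 0, 0.2], [0.05, -0.05, 12, 0, 0, 0, 0.2]]

```text
time_s: 1.55
eef_pos: [0.4945, 0.1114, 0.0425]
eef_rot: [0.002, 0.707, 0.707, 0.001]
wrist_force: [0.2, -0.3, 6.9]
opening: 0.441
```

Call:
apply_moves:
  moves:
    - [[0, 0, 0, 0, 0, 0, 0.2], [0, 0, 0, 0, 0, 0, 0.2], [0, 0, 0, 0, 0, 0, 0.2], [0, 0, 0, 0, 0, 0, 0.2]]

```text
time_s: 1.95
eef_pos: [0.4945, 0.1114, 0.0426]
eef_rot: [0.002, 0.707, 0.707, 0.001]
wrist_force: [-0.9, 0.1, 6.1]
opening: 0.446
```

Call:
apply_moves:
  moves:
    - [[0, 0, -3, 0, 0, 0, 0.2], [0, 0, -7, 0, 0, 0, 0.2], [0, 0, -11, 0, 0, 0, 0.2], [-4, -1, -14, 0, 0, 0, 0.2], [-8, -2, -16, 0, 0, 0, 0.2], [-12, -3, -16, 0, 0, 0, 0.2], [-16, -3, -16, 0, 0, 0, 0.2], [-20, -4, -16, 0, 0, 0, 0.2]]

```text
time_s: 2.75
eef_pos: [0.453, -0.0902, 0.2019]
eef_rot: [0.002, 0.707, 0.707, 0.001]
wrist_force: [0.7, 0.4, -2.2]
opening: 0.445
```

Call:
apply_moves:
  moves:
    - [[-4, -1, 0, 0, 0, 0, 0.2], [-8, -2, 0, 0, 0, 0.1, 0.2], [-12, -3, 0, 0, 0, 0.2, 0.2], [-16, -4, 0, 0, 0, 0.3, 0.2], [-20, -4, 0, 0, 0, 0.38, 0.2], [-22, -4, 0, 0, 0, 0.38, 0.2], [-22, -4, 0, 0, 0, 0.38, 0.2], [-22, -4, 0, 0, 0, 0.38, 0.2]]

```text
time_s: 3.55
eef_pos: [0.4125, -0.3078, 0.2003]
eef_rot: [-0.0, 0.828, 0.561, 0.0]
wrist_force: [0.8, 0.7, -1.0]
opening: 0.441
```

```bash
python3 - <<'E'
from h import *
np.set_printoptions(precision=4,suppress=True)
p,r,s=pose(); c=get_calibration("wrist"); im=camera("wrist"); cv2.imwrite("pics/w2.png",im[:,:,::-1])
np.savez("w2.npz",**{k:np.array(v) for k,v in c.items()},p=p)
print(p,r.as_matrix()[:,0],s["opening"])
o=np.array([.4675,-.167,0]);x=np.array([-.368,-.93,0]);y=np.array([.927,-.37,0])
for n,a in dict(tip=(.058,0,.047),foot=(.058,0,.008),pp=(.095,.06,.052),pm=(.095,-.06,.052),tab=(.005,.055,.094)).items():
    print(n,proj(c,o+a[0]*x+a[1]*y+[0,0,a[2]]))
E
```

```text
[ 0.4125 -0.3078  0.2003] [0.3702 0.9289 0.0008] 0.4413590421914631
tip [[324.1442  57.5945]]
foot [[324.2006  59.6541]]
pp [[405.488  111.1176]]
pm [[243.0668 111.0616]]
tab [[424.7494 -51.5224]]
```

View pics/w2.png

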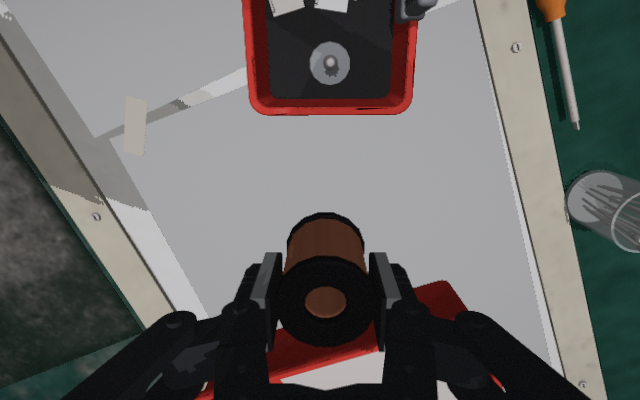

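The wrist view shows the spindle tip at about (330,62), the tote's +x rim running x 249–414 at y≈112, and the held reel's top flange centred at about (326,300).

```bash
python3 - <<'E'
from h import *
np.set_printoptions(precision=4,suppress=True)
c=dict(np.load("w2.npz")); p=c["p"]; im=cv2.imread("pics/w2.png"); g=cv2.cvtColor(im,6).astype(int)
# seat disc: bright circle inside black liner
m=((g>90)).astype(np.uint8); m[:30]=0;m[95:]=0;m[:,:295]=0;m[:,370:]=0
n,l,st,ce=cv2.connectedComponentsWithStats(m); 
for i in range(1,n):
    if st[i,4]>30: print("seat",st[i],ce[i])
print(g[54:74:2,320:342:2])
# top flange: copper bore
h=cv2.cvtColor(im,40); b=((h[:,:,0]<15)&(h[:,:,1]>80)&(h[:,:,2]>60)).astype(np.uint8); b[:270]=0;b[340:]=0;b[:,:295]=0;b[:,:]*=1;b[:,355:]=0
n,l,st,ce=cv2.connectedComponentsWithStats(b); print([ (st[i],ce[i]) for i in range(1,n) if st[i,4]>100])
print("reel top pred",proj(c,p+[0,0,.0075]), "tip",plane(c,(330,62),.047),"foot",plane(c,(330,64),.008))
# rim corners red edge
r=((im[:,:,2]>150)&(im[:,:,1]<80)); 
for v in (20,60,90): print(v,np.where(r[v,230:430])[0][[0,-1]]+230)
for u in (280,330,380): print(u,np.where(r[80:125,u])[0][[0,-1]]+80)
E
```

```text
seat [ 310   42   40   43 1179] [329.3062  62.2273]
[[139 123 124 124 118 114 117 123 123 124 123]
 [127 124 121  92  89  95  89  98 123 124 123]
 [124 123  92  88 115 149 125  87 100 124 123]
 [123 119  77 109 164 173 167 111  80 124 123]
 [123 113  77 116 166 169 162 123  72 123 123]
 [122 117  70  96 152 158 148  97  66 122 124]
 [122 123  76  71  90 115  91  68  63 116 123]
 [122 123 113  63  61  63  62  60  67  85 122]
 [121 122 121  66  59  59  62  67  67  96 122]
 [122 121 112  67  67  69  66  67  66 122 122]]
[(array([305, 287,  41,  31, 975], dtype=int32), array([325.0441, 302.0092]))]
reel top pred [[326.1395 302.906 ]] tip [ 0.449  -0.2252  0.047 ] foot [ 0.4494 -0.2258  0.008 ]
20 [244 250]
60 [247 412]
90 [249 411]
280 [108 113]
330 [107 113]
380 [107 113]
```

Call:
apply_moves:
  moves:
    - [[4, 0.4, 0, 0, 0, 0, 0.2], [8, 0.4, 0, 0, 0, 0, 0.2], [9, 0.4, 3, 0, 0, 0, 0.2], [9, 0.4, 6, 0, 0, 0, 0.2], [9, 0.4, 9, 0, 0, 0, 0.2], [9, 0.4, 10, 0, 0, 0, 0.2], [9, 0.4, 10, 0, 0, 0, 0.2], [9, 0.4, 10, 0, 0, 0, 0.2]]

```text
time_s: 4.4
eef_pos: [0.4503, -0.2264, 0.1015]
eef_rot: [0.001, 0.828, 0.561, 0.0]
wrist_force: [-0.1, -0.4, -0.6]
opening: 0.444
```

```bash
python3 - <<'E'
from h import *
np.set_printoptions(precision=4,suppress=True)
p,r,s=pose(); print(p,r.as_matrix()[:,:2].T,s["opening"],s["wrist_force"])
t=[]
for n in ("scene","side"):
    c=get_calibration(n); im=camera(n); u,v=proj(c,p-[0,0,.04])[0].astype(int)
    print(n,u,v); t.append(cv2.resize(im[v-40:v+40,u-50:u+50,::-1],None,fx=4,fy=4,interpolation=2))
cv2.imwrite("pics/pre.png",np.hstack(t))
E
```

```text
[ 0.4503 -0.2264  0.1015] [[ 0.3701  0.929  -0.0004]
 [ 0.929  -0.3701  0.0014]] 0.443725295437164 [-0.1153 -0.3855 -0.5792]
scene 330 229
side 344 180
```

View pics/pre.png

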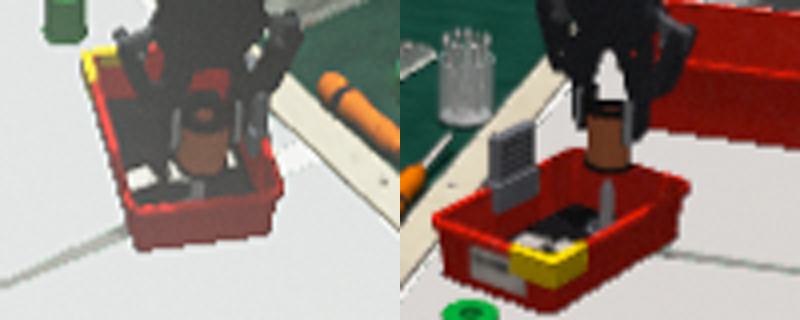

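Both views show the reel hanging right over the spindle (side: reel 608, spindle 607 in the crop; scene: about 1 raw px off). I'll correct by 1 mm and lower it gently.

Call:
apply_moves:
  moves:
    - [[0.05, -0.1, 0.7, 0, 0, 0, 0.2], [0.05, -0.1, 1.2, 0, 0, 0, 0.2], [0.05, -0.1, 1.6, 0, 0, 0, 0.2], [0.05, -0.1, 2, 0, 0, 0, 0.2], [0.05, -0.1, 2.4, 0, 0, 0, 0.2], [0.05, -0.1, 2.8, 0, 0, 0, 0.2]]

```text
time_s: 5.1
eef_pos: [0.4488, -0.2255, 0.0718]
eef_rot: [-0.0, 0.828, 0.561, -0.0]
wrist_force: [-0.1, 0.0, -0.8]
opening: 0.438
```

Call:
apply_moves:
  moves:
    - [[0, 0, 0.5, 0, 0, 0, 0.2], [0, 0, 1, 0, 0, 0, 0.2], [0, 0, 1.5, 0, 0, 0, 0.2], [0, 0, 1.8, 0, 0, 0, 0.2], [0, 0, 2, 0, 0, 0, 0.2], [0, 0, 2, 0, 0, 0, 0.2]]

```text
time_s: 5.7
eef_pos: [0.4487, -0.2254, 0.052]
eef_rot: [-0.0, 0.828, 0.561, -0.0]
wrist_force: [0.5, -0.5, -1.2]
opening: 0.44
```

Call:
apply_moves:
  moves:
    - [[0, 0, 0.1, 0, 0, 0, 0.5], [0, 0, 0.1, 0, 0, 0, 0.55], [0, 0, 0.1, 0, 0, 0, 0.58], [0, 0, 0.1, 0, 0, 0, 0.58], [0, 0, 0.1, 0, 0, 0, 0.58], [0, 0, 0.1, 0, 0, 0, 0.58]]

```text
time_s: 6.3
eef_pos: [0.4489, -0.2256, 0.0514]
eef_rot: [0.0, 0.828, 0.561, 0.0]
wrist_force: [0.1, 1.3, 0.9]
opening: 0.578
```

Call:
apply_moves:
  moves:
    - [[0, 0, -1, 0, 0, 0, 0.58], [0, 0, -2, 0, 0, 0, 0.58], [0, 0, -4, 0, 0, 0, 0.58], [3, 0, -7, 0, 0, 0, 0.58], [3, 0, -11, 0, 0, 0, 0.58], [3, 0, -15, 0, 0, 0, 0.58], [3, 0, -15, 0, 0, 0, 0.58], [3, 0, -15, 0, 0, 0, 0.58]]

```text
time_s: 7.1
eef_pos: [0.4608, -0.1982, 0.2034]
eef_rot: [0.002, 0.828, 0.561, 0.001]
wrist_force: [-1.1, 0.2, -0.6]
opening: 0.578
```

```bash
python3 - <<'E'
from h import *
np.set_printoptions(precision=4,suppress=True)
p,r,s=pose(); c=get_calibration("wrist"); w=camera("wrist"); np.savez("w3.npz",**{k:np.array(v) for k,v in c.items()},p=p); cv2.imwrite("pics/w3.png",w[:,:,::-1])
t=[]
for n in ("scene","side"):
    cc=get_calibration(n); im=camera(n); u,v=proj(cc,[.47,-.17,.04])[0].astype(int)
    print(n,u,v,proj(cc,[[.449,-.2255,.058],[.449,-.2255,.097]])-[u-40,v-32]); t.append(cv2.resize(im[v-32:v+33,u-40:u+40,::-1],None,fx=4,fy=4,interpolation=2))
a=np.hstack(t); W=cv2.resize(w[:,:,::-1],(528,330))
out=np.zeros((600,640,3),np.uint8); out[:260]=a; out[260:590,:528]=W; cv2.imwrite("pics/chk.png",out)
o=np.array([.449,-.2255,0]);x=-r.as_matrix()[:,0];y=r.as_matrix()[:,1]
o=o-.058*x; print("o",o,"tab",proj(c,o+.005*x+.055*y+[0,0,.094]),"g",proj(c,[.449,-.2255,.058]))
E
```

```text
scene 324 221 [[45.7235 40.8809]
 [46.2993 30.9088]]
side 333 192 [[51.9723 21.4547]
 [52.4884  9.8935]]
o [ 0.4705 -0.1716 -0.0001] tab [[406.2672 167.1342]] g [[323.5884 220.1169]]
```

View pics/chk.png

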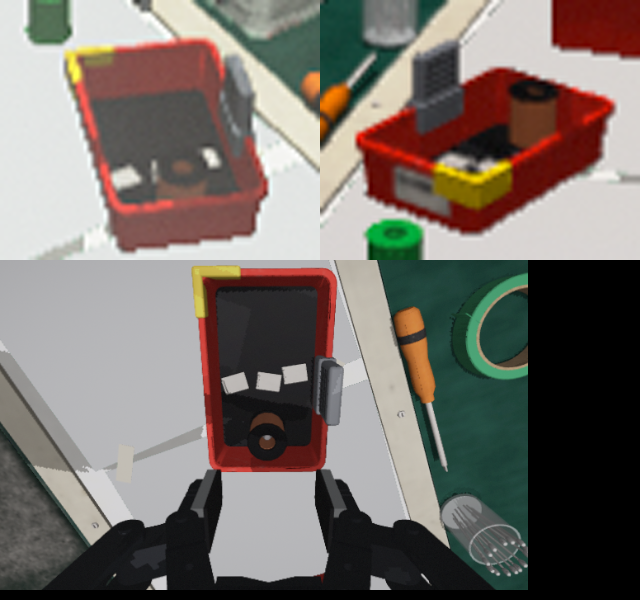

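The check view shows the reel seated, with the spindle tip visible in its bore, the three clips in the middle of the floor, and the tab at about (403,158) in raw wrist pixels. Next I'll locate the tab's top face.

```bash
python3 - <<'E'
from h import *
np.set_printoptions(precision=4,suppress=True,linewidth=200)
c=dict(np.load("w3.npz")); im=cv2.imread("pics/w3.png"); g=cv2.cvtColor(im,6)
for v in (130,140,150,160,170,180,190,200): print(v,g[v,372:422:2])
print("col",g[112:212:3,406])
E
```

```text
130 [ 36  37  37  19  30  50  52  93 111  29  38  51  54  56  83 106 114 115 115 115 114 117 213 213 213]
140 [110  35  33  20  31  48  58  94  67  27  26  28  35  67 107 125 133 132 132 131 145 127 187 213 213]
150 [ 36  34  36  23  41  49  64 111  47  38  41  42  51  83 114 129 132 130 133 147 142 125 213 214 213]
160 [ 34  35  32  22  45  48  80 111  43  34  29  33  53  96 119 135 148 147 146 129 116 140 185 184 184]
170 [ 40  41  24  30  48  51  92 103  33  31  23  33  62 107 123 129 129 127 126 126 110 185 185 184 185]
180 [ 17  24  27  32  45  58 117 104  26  29  39  44  79 112 125 128 126 127 126 119 133 185 184 185 185]
190 [ 24  26  25  32  39  37  40  38  38  45  36  52  93 115 127 126 127 125 124 113 153 185 185 185 185]
200 [ 25  24  24  37  37  37  37  37  38  57  77  75  70  88  98 110 111 115 178 181 185 185 185 185 184]
col [183 184 185 126  66  63 115 132 133 132 132 131 131 130 134 148 147 128 128 128 128 127 127 127 126 126 125 124 124 109 185 185 185 185]
```

Call:
apply_moves:
  moves:
    - [[1, 3, 1, 0, 0, 0, 0.58], [2.3, 5.4, 3, 0, 0, 0, 0.58], [2.3, 5.4, 6, 0, 0, 0, 0.58], [2.3, 5.4, 9, 0, 0, 0, 0.58], [2.3, 5.4, 11.5, 0, 0, 0, 0.58], [2.3, 5.4, 12.4, 0, 0, 0, 0.58], [2.3, 5.4, 12.4, 0, 0, 0, 0.58]]

```text
time_s: 7.95
eef_pos: [0.5171, -0.1955, 0.075]
eef_rot: [-0.002, 0.828, 0.561, -0.001]
wrist_force: [0.1, -0.1, 0.5]
opening: 0.579
```

Call:
apply_moves:
  moves:
    - [[0, 0, 0, 0, 0, 0, 0.3], [0, 0, 0, 0, 0, 0, 0.1], [0, 0, 0, 0, 0, 0, 0], [0, 0, 0, 0, 0, 0, 0], [0, 0, 0, 0, 0, 0, 0], [0, 0, 0, 0, 0, 0, 0], [0, 0, 0, 0, 0, 0, 0], [0, 0, 0, 0, 0, 0, 0]]

```text
time_s: 8.75
eef_pos: [0.5196, -0.197, 0.0789]
eef_rot: [0.001, 0.828, 0.561, 0.0]
wrist_force: [-1.3, 0.2, 5.9]
opening: 0.134
```

Call:
apply_moves:
  moves:
    - [[0, 0, -1, 0, 0, 0, 0], [0, 0, -3, 0, 0, 0, 0], [0, 0, -6, 0, 0, 0, 0], [0, 0, -9, 0, 0, 0, 0], [0, 0, -12, 0, 0, 0, 0], [0, 0, -15, 0, 0, 0, 0], [0, 0, -18, 0, 0, 0, 0], [0, 0, -21, 0, 0, 0, 0]]

```text
time_s: 9.55
eef_pos: [0.5181, -0.1958, 0.2884]
eef_rot: [-0.0, 0.828, 0.561, -0.0]
wrist_force: [1.3, -0.5, -4.7]
opening: 0.132
```

Call:
apply_moves:
  moves:
    - [[0, 0, -2, 0, 0, 0, 0], [0, 0, -2, 0, 0, 0, 0], [0, 0, -2, 0, 0, 0, 0]]

```text
time_s: 9.85
eef_pos: [0.5183, -0.196, 0.3066]
eef_rot: [-0.0, 0.828, 0.561, -0.0]
wrist_force: [0.7, 1.2, -4.4]
opening: 0.126
```

Call:
apply_moves:
  moves:
    - [[0, 0, 0, 0, -0.07, 0, 0], [0, 0, 0, -0.03, -0.14, 0, 0], [0, 0, 0, -0.07, -0.21, 0, 0], [0, 0, 0, -0.12, -0.28, 0, 0], [0, 0, 0, -0.18, -0.35, 0, 0], [0, 0, 0, -0.24, -0.42, 0, 0], [0, 0, 0, -0.31, -0.49, 0, 0], [0, 0, 0, -0.38, -0.55, 0, 0]]

```text
time_s: 10.65
eef_pos: [0.5176, -0.1954, 0.3044]
eef_rot: [0.306, 0.782, 0.53, -0.12]
wrist_force: [-1.3, -0.4, -4.1]
opening: 0.135
```

Call:
apply_moves:
  moves:
    - [[0, 0, 0, 0, 0, 0, 0], [0, 0, 0, 0, 0, 0, 0], [0, 0, 0, 0, 0, 0, 0], [0, 0, 0, 0, 0, 0, 0], [0, 0, 0, 0, 0, 0, 0], [0, 0, 0, 0, 0, 0, 0]]

```text
time_s: 11.25
eef_pos: [0.5188, -0.1968, 0.3075]
eef_rot: [0.306, 0.782, 0.529, -0.119]
wrist_force: [1.0, -0.4, -4.2]
opening: 0.133
```

```bash
cat > look.py <<'E'
import sys
from h import *
np.set_printoptions(precision=4,suppress=True)
p,r,s=pose(); R=r.as_matrix(); X,Y,Z=-R[:,0],R[:,1],-R[:,2]
o=p-.005*X-.055*Y-.078*Z; print(p,"origin",o,"tilt",np.degrees(np.arccos(Z[2])),"x,y down",-np.degrees(np.arcsin([-X[2],-Y[2]])),s["opening"])
t=[]
for n in ("scene","side"):
    c=get_calibration(n); im=camera(n); cv2.imwrite(f"pics/{n}_{sys.argv[1]}.png",im[:,:,::-1]); u,v=proj(c,o)[0].astype(int)
    lim=proj(c,[o+a*X+b*Y+.008*Z for a,b in ((-.087,-.052),(-.015,-.016),(-.051,.02))])
    print(n,(lim-[u-50,v-50])*4+[400*len(t),0]); t.append(cv2.resize(im[v-50:v+50,u-50:u+50,::-1],(400,400),interpolation=2))
cv2.imwrite(f"pics/{sys.argv[1]}.png",np.hstack(t))
w=camera("wrist"); cv2.imwrite(f"pics/wr_{sys.argv[1]}.png",w[:,:,::-1])
E
python3 look.py tilt
```

```text
[ 0.5188 -0.1968  0.3075] origin [ 0.482  -0.2262  0.2243] tilt 38.28819422683783 x,y down [30.6388 20.6362] 0.13273036502840038
scene [[116.8741 210.0088]
 [172.7508 198.8064]
 [211.8077 172.0077]]
side [[587.3511 311.0936]
 [607.5014 220.6958]
 [539.1306 228.6269]]
```

View pics/tilt.png

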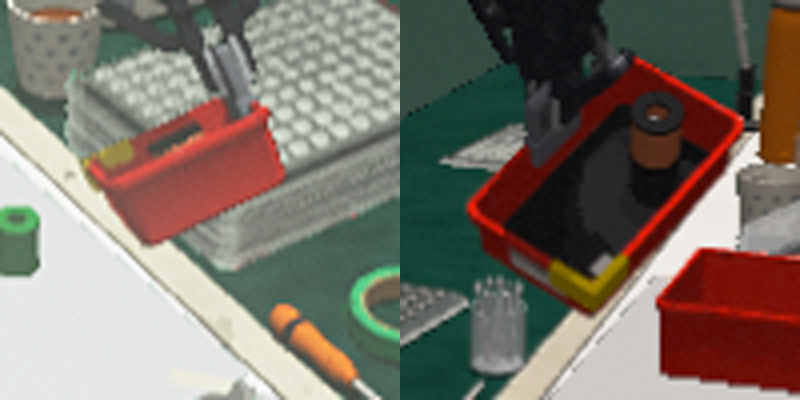

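In the side view the clips have left the middle of the floor, and one is visible by the guard at (603,263). The wrist view should show all three.

View pics/wr_tilt.png

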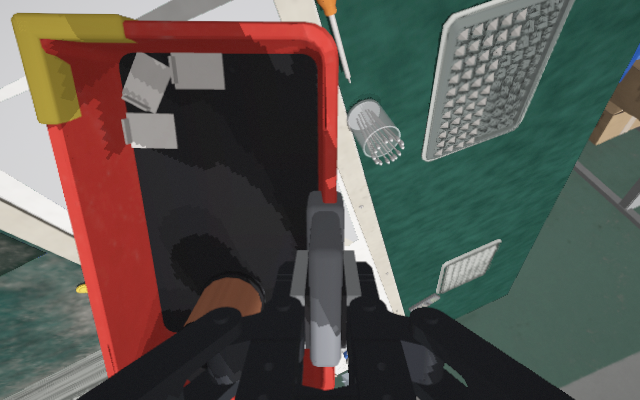

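The wrist view shows all three clips bunched in the guarded corner, at (147,83), (200,71) and (150,131). I'll check them numerically in the tote frame.

```bash
python3 - <<'E'
from h import *
np.set_printoptions(precision=4,suppress=True)
p,r,s=pose(); R=r.as_matrix(); X,Y,Z=-R[:,0],R[:,1],-R[:,2]; c=get_calibration("wrist")
o=p-.005*X-.055*Y-.078*Z
for uv in ((147,83),(200,71),(150,131),(122,53),(318,53)):
    q,d=ray(c,uv); P=q+d*(((o+.011*Z-q)@Z)/(d@Z)); print(uv,(P-o)@np.c_[X,Y])
im=cv2.imread("pics/wr_tilt.png")
D=get_calibration("side"); foot=o+.058*X+.008*Z
print("side reel top pred (crop)",[(proj(D,foot+h*Z)-(proj(D,o)[0].astype(int)-50))*4+[400,0] for h in (.05,.056)])
print(s["time_s"],s["dq"].max(),s["wrist_force"])
E
```

```text
(147, 83) [-0.0724 -0.0347]
(200, 71) [-0.0781 -0.0075]
(150, 131) [-0.0484 -0.037 ]
(122, 53) [-0.0862 -0.0445]
(318, 53) [-0.0865  0.0513]
side reel top pred (crop) [array([[650.7773, 104.2973]]), array([[651.0778,  98.8481]])]
11.4 0.0035804552233753436 [ 0.9777 -0.2566 -4.9864]
```

```bash
python3 -c "
from bench import *
print(hand_in())"
```

```text
the job is handed in; nothing more can be done
None
```

The kit is complete and handed in. The copper reel is on its spindle, and the tote is held in the air by its grey tab with all three clips in the yellow-guard corner. The hand-in reports no verdict, so this rests on my own checks.

- **Reel:** I mounted it while the tote stood on the bench. There was no jamming force on the way down, and the spindle tip was visible in the bore afterwards. In the last side view its top sits about 2 raw pixels from the fully-down position and is not raised, so I read it as seated.
- **Tote:** its underside's centre is about 22 cm up, tilted 38° (31° towards -x, 21° towards -y). It was still, with the gripper closed firmly on the tab (opening 0.13).
- **Clips:** measured in the tote frame at about (-72, -35), (-78, -8) and (-48, -37) mm, all within the limits. No rocking was needed.
- **Bystanders:** I touched none of them, going by the commanded paths and the pictures; I did not measure their final positions.

No check failed. The clock stood at about 11.4 s just before hand-in.

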